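# Run the packed carton off the packing bench

### The arm

A 6-joint arm with a two-finger parallel gripper is mounted at the origin on the work surface. World frame = base frame: x ahead of the robot, y to its left, z up, the work surface at z = 0. Lengths are in m, angles in rad, forces in N, time in s.
With the tool pointing down it reaches from about 0.275 to 1 m from the base axis. Payload 8.4 kg.
Tool frame: the origin (TCP) lies on the centre line of the jaws, within the pads' length; the fingertips stand 17 mm ahead of it and the grasp point (between the pads) lies 2 mm behind it (bot.tcp_to_tips is the y of the fingertips in the tool frame, in m); y points along the fingers, z is the direction in which the jaws open and shut, and the axes are right-handed (so a half turn about y gives the same grasp; the last joint's range is limited). The gripper opens to 85 mm and grips with 20 to 120 N. Pads are 22 mm wide; open, the fingers measure 114 mm over their backs; the gripper's body (76 mm by 85 mm) begins 54 mm behind the grasp point. The pads swing forward as they close: fully open they stand 13 mm farther back than shut.
Start: joints at [1.291, 0.353, 1.633, -0, 1.155, -0.002], TCP at [0.171, 0.601, 0.209] pointing down, gripper open.
Joint ranges: [-2.63, 2.63], [-0.92, 2.1], [0.06, 2.66], [-1.3, 4.44], [0, 2.69], [-3.02, 3.02]. Speed limits (rad/s): [2.22, 2.22, 2.79, 3.14, 3.14, 3.14].

### API

Orientations are given as a unit quaternion [x, y, z, w].
In Python, from workcell import bot, hand, kinematics, get_obs, vision, hand_in gives the robot as it stands. The module is installed in compiled form; this text tells all that it offers. Calls block until the motion is done:
- bot.reach(position, orientation): joint-space move of the TCP to a pose.
- bot.servo_line(position, ori=None, velocity=0.15): straight line of the TCP; ori=None keeps the orientation; velocity is the mean speed in m/s.
- bot.goto_joints(angles): joint-space move.
- hand.move_gripper(opening, strength=None): finger opening in m; strength is the grip in N (None keeps the last); returns when the fingers have stopped.
- bot.dwell(seconds).
- kinematics.solve_ik(position, orientation): joint angles nearest the present ones, or None.
- get_obs(): the state.
- vision.read_camera(name): name is "scene" or "top" or "wrist"; returns a dict with "frame" (384x512x3 uint8, red, green, blue), "intrinsics" (3x3 intrinsics, pixels), "view" (4x4, takes a point from world to camera coordinates). Camera axes: x right, y down, z forward; pixel columns grow to the right and rows downward; lengths in m; the calibration is good to about 2 mm. A picture is of the moment at which its call begins. There is no depth.
A pose or a line that the arm cannot do raises bot.IKError and nothing moves.
- hand_in(): hands the job in, once; it reports no verdict.
The state is a dict: "time_s": time; "joint_pos": joint angles; "joint_vel": joint speeds; "joint_efforts": joint torques, N m; "position": TCP position; "orientation": TCP orientation; "wrist_force": force on the tool from outside, world axes, zero at the start; "ft_torque": the same for the moment, N m; "gripper_width": finger opening in m.
Only numpy, scipy, OpenCV 4.12 (cv2) and the standard library are available. Lean on these libraries where they do the work, as an engineer would, in place of code of your own. Each camera call takes 0.05 s, during which the arm holds its last target.

### The job

Get the roller conveyor moving from the control panel, pressing with the fingertips: first push down the raised far end of the rocker switch until it has gone fully over, then push the round key fully in (it stays in), then press the long bar key fully down and keep it held down, for it only runs the rollers while held; the program finishes while still holding the bar key. Do not press the square key, and leave the flasks and other loose things where they stand: nothing is to be picked up.

Things in the scene. Friction and masses are not known exactly. Their poses are not given: they have to be found in the camera images.
- panel: steel base plate of the control panel, fixed to the bench, 230 (its x) x 390 (its y) x 12 mm; origin under its centre. Its place and yaw (up to 0.3 rad) vary. Four grey switch pods stand fixed on it in zigzag, about 90 mm apart along its y, in any order; small loose things stand between them. All keys are the same black plastic and differ by shape. A steel roller conveyor runs behind, an open carton is on the left, glass stock on the right.
- rocker_pod: fixed grey housing of the rocker switch, 96 (its x) x 50 (its y) x 26 mm; origin under its centre, 12 mm above the bench; its x axis points from the near end of the rocker to the far end, within 0.5 rad of the world's x.
- rocker_far_end (a point): point on the upper face of the rocker's raised far end, 30 mm from the pivot along the pod's x and 10 mm inside the rocker's end; moves with the rocker. At the start it is about 64 mm above the bench. Press it straight down here by about 12 mm.
- rocker (a joint): rocker tilt (rad): a black paddle 80 x 34 mm, 10 mm thick, pivoting at its middle, 50 mm above the bench. About 0 (to 0.03) at the start with its far end raised by 0.2 rad; 0.4 when fully over, its far end down. Stays where it is left; takes about 2 N at the far end, and a hard stop at 0.4.
- round_pod: fixed grey housing of the round key, 52 x 52 x 26 mm; origin under its centre, 12 mm above the bench.
- round_key_top (a point): centre of the upper face of the round key, a black disc 32 mm in diameter; about 50 mm above the bench when out, 12 mm above its housing.
- round_key (a joint): how far the round key is in (m): 0 to 0.001 at the start, 0.007 fully in, against a hard stop. Moves straight down, takes 3 N and stays where it is left.
- bar_pod: fixed grey housing of the bar key, 52 (its x) x 82 (its y) x 26 mm; origin under its centre, 12 mm above the bench.
- bar_key_top (a point): centre of the upper face of the bar key, a black bar 24 (pod's x) x 66 mm (pod's y); 50 mm above the bench when up, 12 mm above its housing.
- bar_key (a joint): how far the bar key is down (m): 0 up, 0.007 fully down on a hard stop. Sprung: moves straight down from 2 N, 5.5 N when fully down, and comes up when let go.
- square_pod: fixed grey housing of the square key, 52 x 52 x 26 mm; origin under its centre, 12 mm above the bench. Its black key, 30 x 30 mm, top 50 mm above the bench, is not to be pressed.
- square_key (a joint): how far the square key is down (m): 0 up, 0.007 fully down, sprung.
- flask_a: square clear glass flask, 44 x 44 mm, 70 mm tall plus a round neck to 86 mm, about 110 to 225 g, standing loose on the panel; origin under its centre. Leave it standing.
- flask_b: square clear glass flask, 44 x 44 mm, 70 mm tall plus a round neck to 86 mm, about 110 to 225 g, standing loose on the panel; origin under its centre. Leave it standing.
- flask_c: square clear glass flask, 44 x 44 mm, 70 mm tall plus a round neck to 86 mm, about 110 to 225 g, standing loose on the bench to the robot's right of the panel; origin under its centre. Leave it standing.
- tape_small: small roll of paper tape lying flat on the panel, 48 mm in diameter, 20 mm tall, 40 g, loose; origin under its centre. Leave it.
- weight: brass weight standing on the panel, 34 mm in diameter, 42 mm tall, 200 g, loose; origin under its centre. Leave it.
- tape_big: large cardboard tape roll lying flat on the bench near the robot's left, 100 mm in diameter, 50 mm tall, 200 g, loose; origin under its centre. Leave it.

How it is judged:
On the way, in this order (a step that is already met when the one before it is completed fails the run):
1. the rocker is fully over (at least 0.35 rad) (value of joint rocker above 0.35 rad), for 0.2 s.
2. the round key is fully in (at least 5.5 mm) (value of joint round_key above 0.0055 m), for 0.2 s.
At the end, for the whole second after the job is handed in: The rocker is over (at least 0.35 of 0.4 rad), the round key is in (at least 5.5 of 7 mm), the fingers are holding the bar key down (at least 5.5 of 7 mm, with more than 1 N), the square key is up (within 2 mm), and each loose thing is within 20 mm of where it started (value of joint rocker above 0.35 rad and value of joint each of round_key, bar_key above 0.0055 m and value of joint square_key below 0.002 m and contact force between the fingers and bar_pod above 1 N and distance of each of flask_a, flask_b, flask_c, tape_small, tape_big, weight from where it was at the start of the episode below 0.02 m); the arm keeps its last pose, push and grip.
It fails at once if the round key is pushed in (over 3 mm) before the rocker is over (value of joint round_key above 0.003 m and value of joint rocker below 0.3 rad).
It fails at once if the bar key is pressed (over 3 mm) before the rocker is over and the round key is in (value of joint bar_key above 0.003 m and (value of joint rocker below 0.3 rad or value of joint round_key below 0.005 m)).
It fails at once if the square key is pressed (over 3 mm) (value of joint square_key above 0.003 m).
It fails at once if something other than the fingers pushes on a pod (over 3 N) (contact force between the arm and rocker_pod above 3 N or contact force between the arm and round_pod above 3 N or contact force between the arm and bar_pod above 3 N or contact force between the arm and square_pod above 3 N).
It fails at once if a flask or other loose thing is moved over 20 mm, lifted or knocked over (distance of any of flask_a, flask_b, flask_c, tape_small, tape_big, weight from where it was at the start of the episode above 0.02 m or angle between any of flask_a, flask_b, flask_c, tape_small, tape_big, weight's own z axis and vertical above 0.4 rad).
It also fails if it takes over 45 s, if anything falls off the work surface, if the arm or the gripper's body presses on something with over 40 N, if the wrist force passes 120 N, or if a joint passes its speed limit or range.

## Working session

There is one attempt and no reset: what is moved stays moved. The work goes in short steps, each a Python script; the robot and the scene stay as the last script left them, time stands still between calls to the robot, and variables do not carry over. Pictures are saved under pics/ and viewed, and the job is handed in when it is done.

```bash
mkdir -p pics; python3 - <<'E'
from workcell import bot, hand, kinematics, get_obs, vision
import cv2, json
o=get_obs(); print(o['time_s'],o['position'],o['orientation'],o['gripper_width'],bot.tcp_to_tips)
import pickle
d={}
for n in ['scene','top','wrist']:
    r=vision.read_camera(n); d[n]=r
    cv2.imwrite(f'pics/{n}0.png',cv2.resize(r['frame'][:,:,::-1],None,fx=1.5,fy=1.5,interpolation=cv2.INTER_CUBIC))
    print(n,r['intrinsics'].tolist(),r['view'].round(4).tolist())
pickle.dump(d,open('d0.pkl','wb'))
E
```

```text
0.0 [0.17124885 0.60055471 0.20866371] [ 0.70078017 -0.09793346  0.0978154  -0.69982022] 0.08539878543643754 0.017
scene [[365.1751777773632, 0.0, 252.61105524544357], [0.0, 365.1751777773632, 184.5883347320576], [0.0, 0.0, 1.0]] [[0.242, 0.9702, -0.0064, -0.0871], [0.6126, -0.158, -0.7745, -0.2324], [-0.7524, 0.1835, -0.6326, 1.3443], [0.0, 0.0, 0.0, 1.0]]
top [[457.93744384702376, 0.0, 247.41996309909732], [0.0, 457.93744384702376, 188.59414316498393], [0.0, 0.0, 1.0]] [[-0.0116, -0.9999, -0.0091, -0.0072], [-0.9979, 0.0122, -0.064, 0.4539], [0.0641, 0.0083, -0.9979, 1.4683], [0.0, 0.0, 0.0, 1.0]]
wrist [[309.3616031321532, 0.0, 258.48653460826625], [0.0, 309.3616031321532, 195.25821635125868], [0.0, 0.0, 1.0]] [[0.274, 0.9617, -0.0012, -0.624], [0.9192, -0.2616, 0.2943, -0.0385], [0.2827, -0.0817, -0.9557, 0.3779], [0.0, 0.0, 0.0, 1.0]]
```

View pics/scene0.png

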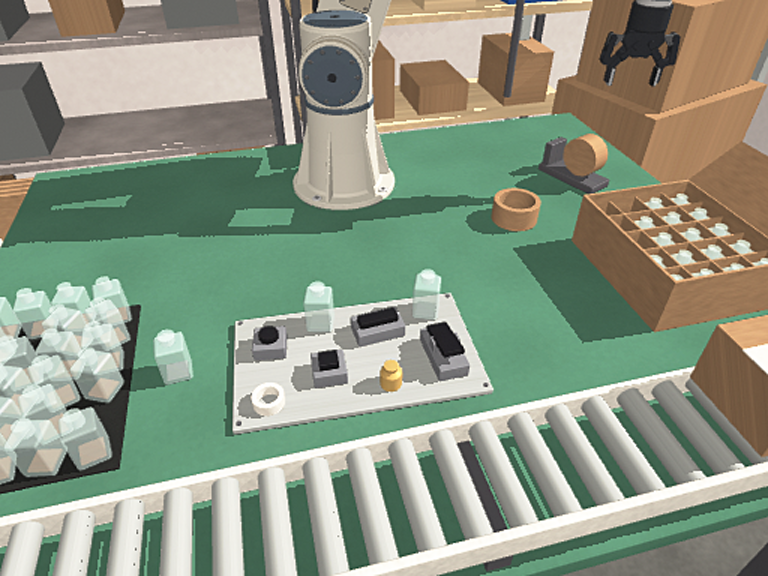

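View pics/top0.png

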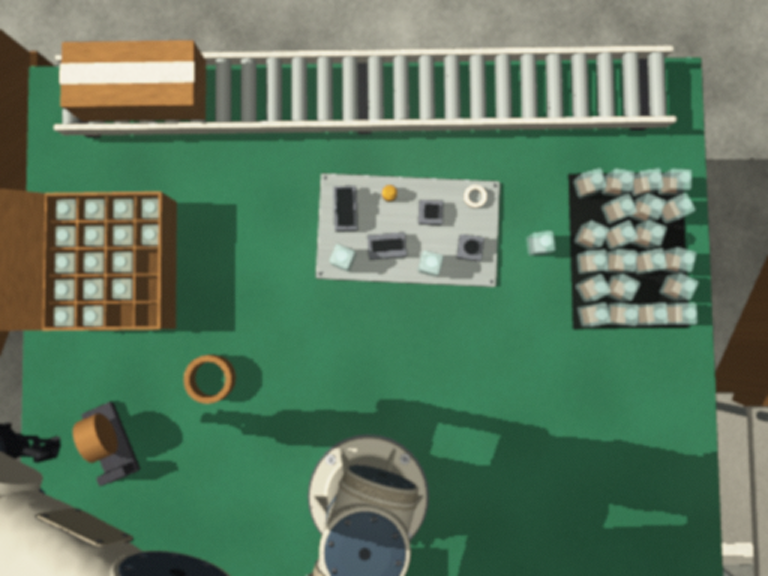

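View pics/wrist0.png

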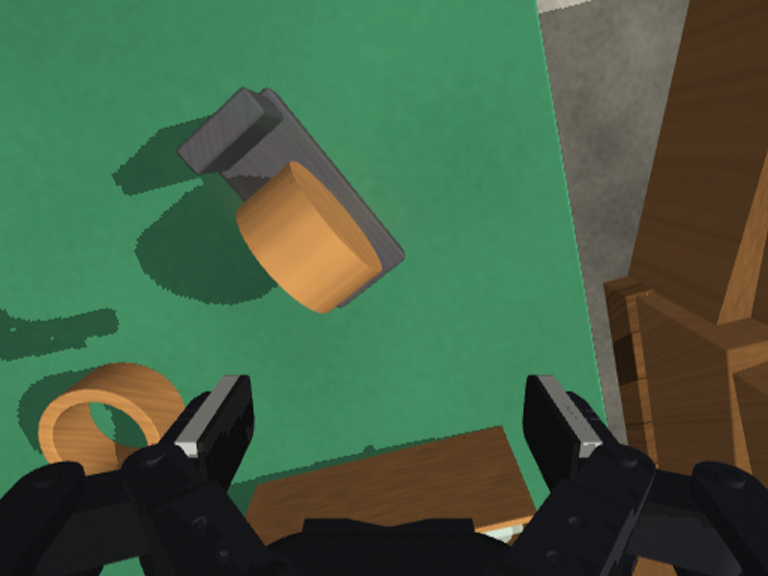

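```bash
cat > h.py <<'E'
import numpy as np, cv2, pickle
def back(r,u,v,z):
    K,V=r['intrinsics'],r['view']; d=V[:3,:3].T@np.linalg.solve(K,[u,v,1.]); c=-V[:3,:3].T@V[:3,3]
    return c+d*(z-c[2])/d[2]
def proj(r,p):
    q=r['intrinsics']@(r['view']@np.append(p,1))[:3]; return q[:2]/q[2]
def tri(obs):
    A=[];b=[]
    for r,u,v in obs:
        V=r['view']; d=V[:3,:3].T@np.linalg.solve(r['intrinsics'],[u,v,1.]); d/=np.linalg.norm(d); c=-V[:3,:3].T@V[:3,3]
        P=np.eye(3)-np.outer(d,d); A.append(P); b.append(P@c)
    p,*_=np.linalg.lstsq(np.vstack(A),np.hstack(b),rcond=None)
    return p,[float(np.linalg.norm(proj(r,p)-[u,v])) for r,u,v in obs]
E
python3 - <<'E'
from h import *
from workcell import kinematics,get_obs
d=pickle.load(open('d0.pkl','rb'))
for n,u,v,z in [('rocker',345,208,.058),('bar',388,245,.05),('sq',431,211,.05),('round',471,247,.05),('panelTL',321,175,.012),('panelTR',500,182,.012),('panelBR',497,286,.012)]:
    print(n,back(d['top'],u/1.5,v/1.5,z).round(3))
w=d['wrist'];V=w['view'];c=-V[:3,:3].T@V[:3,3]
from scipy.spatial.transform import Rotation as R
o=get_obs();M=R.from_quat(o['orientation']).as_matrix()
print(M.round(2)); print('cam in tool',M.T@(c-o['position']), (V[:3,:3]@M).round(3))
cv2.imwrite('pics/topc.png',cv2.resize(d['top']['frame'][100:205,200:350,::-1],None,fx=5,fy=5,interpolation=cv2.INTER_CUBIC))
E
```

```text
rocker [0.61  0.04  0.058]
bar [ 0.531 -0.049  0.05 ]
sq [ 0.603 -0.142  0.05 ]
round [ 0.525 -0.225  0.05 ]
panelTL [0.692 0.094 0.012]
panelTR [ 0.671 -0.296  0.012]
panelBR [ 0.444 -0.284  0.012]
[[ 0.96 -0.    0.27]
 [-0.27 -0.    0.96]
 [ 0.   -1.   -0.  ]]
cam in tool [-0.07456767 -0.16292981 -0.00041907] [[-0.     0.     1.   ]
 [ 0.956 -0.294  0.   ]
 [ 0.294  0.956 -0.   ]]
```

View pics/topc.png

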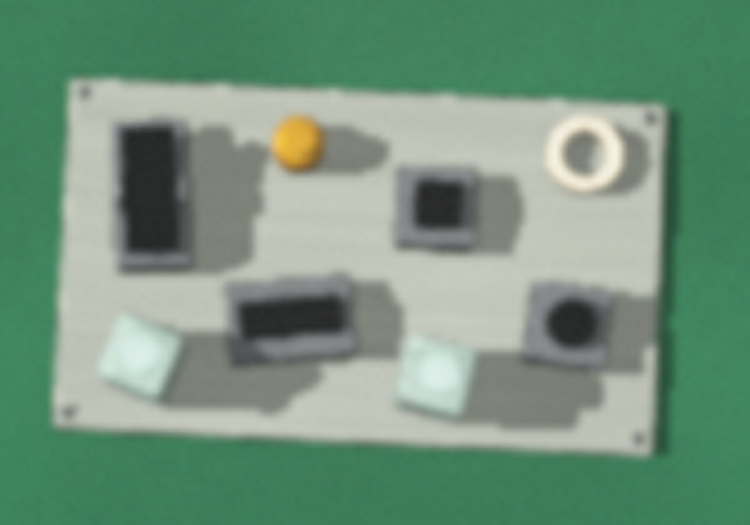

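```bash
python3 - <<'E'
from h import *
from workcell import bot, hand, kinematics, get_obs, vision
from scipy.spatial.transform import Rotation as R
o=get_obs(); bot.servo_line(o['position']+[0,0,.12],velocity=.25)
q=R.from_matrix([[1,0,0],[0,0,1],[0,-1,0]]).as_quat()
hand.move_gripper(0.0,20)
d={}
for i,p in enumerate([[.47,.0,.30],[.47,-.18,.30]]):
    bot.reach(p,q); r=vision.read_camera('wrist'); d[i]=r
    cv2.imwrite(f'pics/w1_{i}.png',cv2.resize(r['frame'][:,:,::-1],None,fx=1.5,fy=1.5,interpolation=cv2.INTER_CUBIC))
    o=get_obs(); print(o['time_s'],o['position'],o['wrist_force'],o['gripper_width'])
pickle.dump(d,open('d1.pkl','wb'))
E
```

```text
3.9833 [0.47014065 0.00055318 0.30001522] [-0.30180103  0.28303065 -0.09354419] -0.00010311142813747985
4.7833 [ 0.47014718 -0.17891759  0.29994066] [-0.42204647  0.36841069 -0.02539356] -7.826464736412033e-05
```

View pics/w1_0.png

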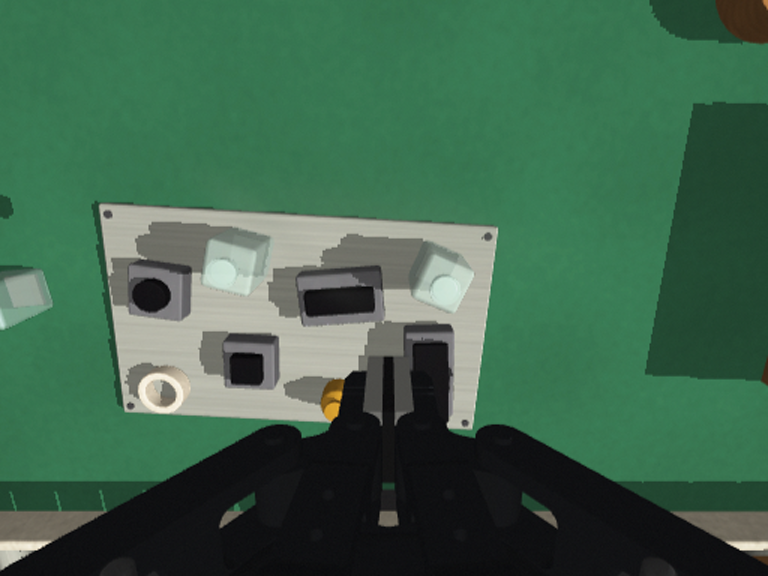

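View pics/w1_1.png

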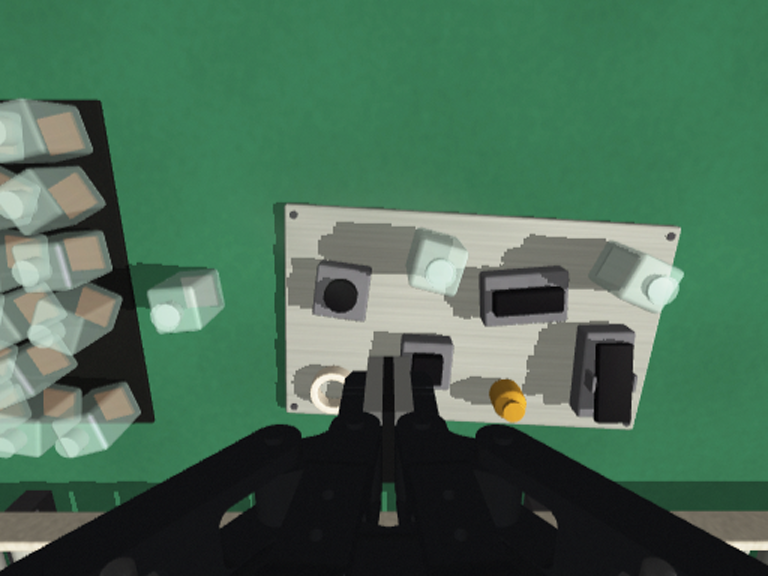

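```bash
python3 - <<'E'
from h import *
from workcell import bot, hand, kinematics, get_obs, vision
q=get_obs()['orientation']
from scipy.spatial.transform import Rotation as R
q=R.from_matrix([[1,0,0],[0,0,1],[0,-1,0]]).as_quat()
d={}
for i,p in enumerate([[.53,-.13,.24],[.53,.13,.24]]):
    bot.reach(p,q); r=vision.read_camera('wrist'); d[i]=r
    f=r['frame'][:,:,::-1]
    c0=[150,0][i]
    cv2.imwrite(f'pics/w2_{i}.png',cv2.resize(f[60:290,:],None,fx=1.56,fy=1.56,interpolation=cv2.INTER_CUBIC))
    o=get_obs(); print(o['time_s'],o['position'])
    for n,P in dict(rocker=(.61,.04,.058),bar=(.531,-.049,.05),round=(.525,-.225,.05)).items(): print(n,proj(r,P).round())
pickle.dump(d,open('d2.pkl','wb'))
E
```

```text
5.3083 [ 0.53011443 -0.12894783  0.24016399]
rocker [397. 234.]
bar [327. 169.]
round [175. 163.]
6.375 [0.53031852 0.12864366 0.24029401]
rocker [186. 233.]
bar [106. 168.]
round [-47. 163.]
```

View pics/w2_0.png

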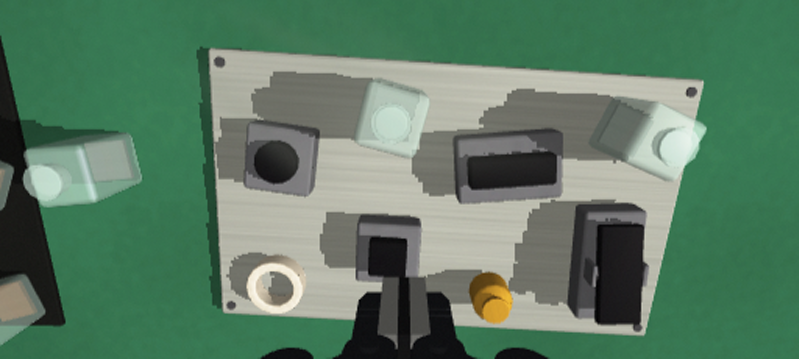

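View pics/w2_1.png

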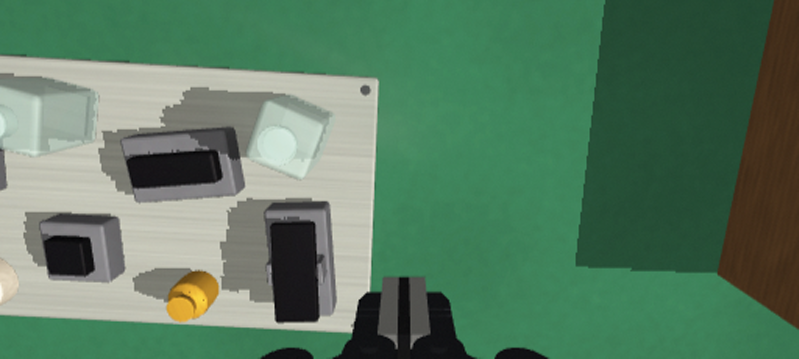

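```bash
python3 - <<'E'
from h import *
d=pickle.load(open('d2.pkl','rb'));d1=pickle.load(open('d1.pkl','rb'))
def crop(r,u,v,w=80,h=100,s=5):
    c=cv2.resize(r['frame'][v:v+h,u:u+w,::-1],None,fx=s,fy=s,interpolation=cv2.INTER_CUBIC)
    for k in range(0,w,20): cv2.putText(c,str(u+k),(k*s,10),0,.35,(0,0,255),1); cv2.line(c,(k*s,0),(k*s,h*s),(0,0,255),1) if 0 else cv2.line(c,(k*s,12),(k*s,18),(0,0,255),1)
    for k in range(0,h,20): cv2.putText(c,str(v+k),(0,k*s+4),0,.35,(0,255,255),1); cv2.line(c,(24,k*s),(30,k*s),(0,255,255),1)
    return c
cv2.imwrite('pics/rock.png',np.hstack([crop(d[0],360,180),crop(d[1],150,180)]))
cv2.imwrite('pics/bar.png',np.hstack([crop(d[0],285,135,80,70),crop(d[1],75,135,80,70)]))
cv2.imwrite('pics/round.png',np.hstack([crop(d[0],145,125,70,70),crop(d1[0],70,160,70,70)]))
E
```

```text
(no output)
```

View pics/rock.png

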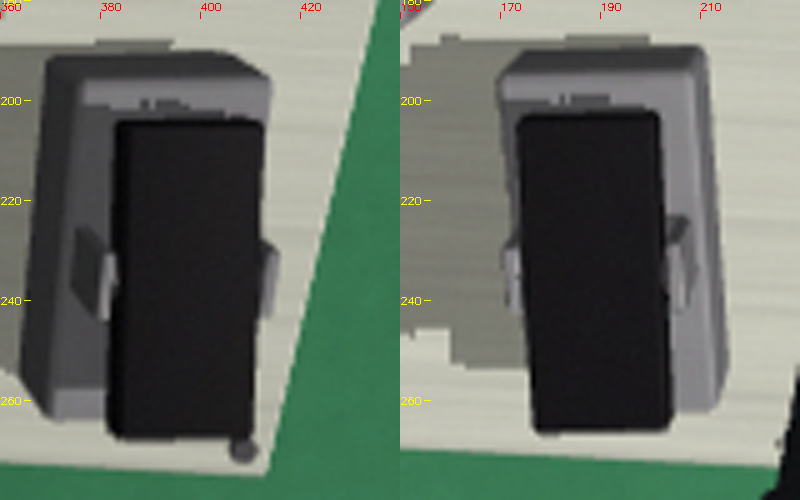

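View pics/bar.png

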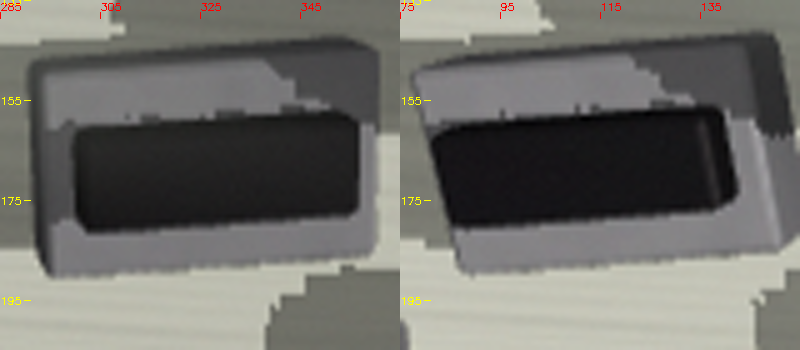

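View pics/round.png

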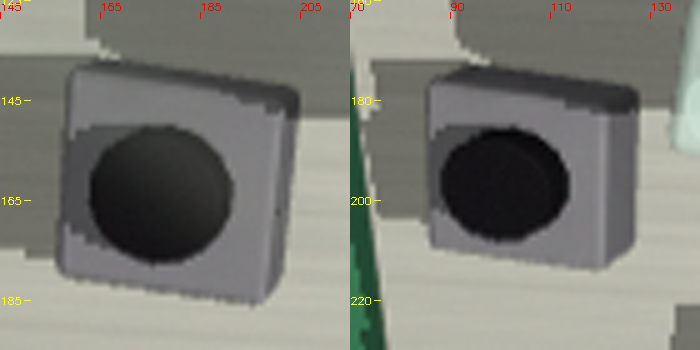

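```bash
python3 - <<'E'
from h import *
d=pickle.load(open('d2.pkl','rb'));d1=pickle.load(open('d1.pkl','rb'));T=pickle.load(open('d0.pkl','rb'))
A,B=d[0],d[1]
P={}
for n,a,b in [('rfL',(381.8,267),(176.6,266)),('rfR',(410.4,267.4),(204.4,265.6)),('rnL',(383.4,204.4),(173.8,202.6)),('rnR',(412.8,204),(202,202.4)),
 ('bBL',(302.5,181.4),(85,180.4)),('bBR',(356.6,177.4),(138,177.4)),('bTL',(301.5,161.4),(82,161)),('bTR',(356.6,158),(135,157.6))]:
    p,e=tri([(A,*a),(B,*b)]);P[n]=p;print(n,p.round(4),np.round(e,1))
p,e=tri([(A,177,164),(d1[0],100.4,197)]);print('round',p.round(4),e,'at .05',back(A,177,164,.05).round(4),back(d1[0],100.4,197,.05).round(4))
b=np.mean([P[k] for k in P if k[0]=='b'],0);print('bar',b, back(A,329.3,169.8,.05),back(B,110,169.2,.05))
f=(P['rfL']+P['rfR'])/2;n=(P['rnL']+P['rnR'])/2
print('far',f,'near',n,'len',np.linalg.norm(f-n),'dir',(f-n)/np.linalg.norm(f-n), 'w',np.linalg.norm(P['rfL']-P['rfR']),'target',n+(f-n)*70/80)
print('bar sizes',np.linalg.norm(P['bBL']-P['bBR']),np.linalg.norm(P['bBL']-P['bTL']))
# top cam check
for nm,q in [('bar',b),('round',p),('rock',(f+n)/2)]: u=proj(T['top'],q); print(nm,((u-[200,100])*5).round())
E
```

```text
rfL [0.654  0.0259 0.0595] [0.2 0.2]
rfR [0.6533 0.0609 0.0607] [0.2 0.2]
rnL [0.5763 0.0245 0.0437] [0.3 0.3]
rnR [0.5752 0.0595 0.0455] [0.2 0.2]
bBL [ 0.5465 -0.0766  0.0491] [0.1 0.1]
bBR [ 0.5421 -0.0133  0.0494] [0.5 0.5]
bTL [ 0.5237 -0.0783  0.0454] [0.2 0.2]
bTR [ 0.5192 -0.0149  0.0474] [0.3 0.3]
round [ 0.5273 -0.2243  0.0439] [0.0020693965753211282, 0.0017193446676550483] at .05 [ 0.5261 -0.2227  0.05  ] [ 0.5254 -0.2211  0.05  ]
bar [ 0.53289681 -0.04577895  0.04781897] [ 0.53235917 -0.04618722  0.05      ] [ 0.53275686 -0.0446504   0.05      ]
far [0.65366708 0.04339746 0.06013782] near [0.57577856 0.04200833 0.04462557] len 0.07943035676377144 dir [0.98058885 0.01748861 0.19529377] w 0.03504212936935651 target [0.64393101 0.04322382 0.05819879]
bar sizes 0.06340358028012323 0.023177226085241424
bar [287. 315.]
round [568. 321.]
rock [147. 188.]
```

```bash
cat >> h.py <<'E'
from workcell import bot, hand, kinematics, get_obs, vision
from scipy.spatial.transform import Rotation as R
q=R.from_matrix([[1,0,0],[0,0,1],[0,-1,0]]).as_quat()
def press(x,y,z0,zmin,F,step=.0015):
    bot.servo_line([x,y,z0+.017],q,velocity=.12)
    f0=get_obs()['wrist_force'][2]; z=z0; hist=[]
    while z-step>=zmin-1e-9:
        z-=step; bot.servo_line([x,y,z+.017],q,velocity=.03)
        o=get_obs(); f=o['wrist_force'][2]-f0; hist.append((round(z*1e3,1),round((o['position'][2]-.017)*1e3,1),round(f,1)))
        if f>F: break
    print(hist); print(o['time_s'],o['position'])
    return z
E
python3 - <<'E'
from h import *
bot.servo_line([.646,.0435,.145],q,velocity=.2)
press(.646,.0435,.068,.049,14)
bot.dwell(.3)
r=vision.read_camera('wrist');cv2.imwrite('pics/p1w.png',r['frame'][:,:,::-1])
r=vision.read_camera('scene');cv2.imwrite('pics/p1s.png',cv2.resize(r['frame'][180:310,140:350,::-1],None,fx=3.5,fy=3.5))
E
```

```text
[(66.5, np.float64(67.2), np.float64(0.4)), (65.0, np.float64(65.0), np.float64(-0.7)), (63.5, np.float64(63.3), np.float64(-0.0)), (62.0, np.float64(61.8), np.float64(-1.8)), (60.5, np.float64(60.3), np.float64(-0.7)), (59.0, np.float64(58.9), np.float64(-0.9)), (57.5, np.float64(57.4), np.float64(-0.6)), (56.0, np.float64(55.9), np.float64(-1.6)), (54.5, np.float64(54.4), np.float64(-1.3)), (53.0, np.float64(52.9), np.float64(-1.4)), (51.5, np.float64(51.4), np.float64(-0.1)), (50.0, np.float64(49.9), np.float64(-0.8))]
11.0417 [0.64589996 0.043495   0.06686828]
```

View pics/p1s.png

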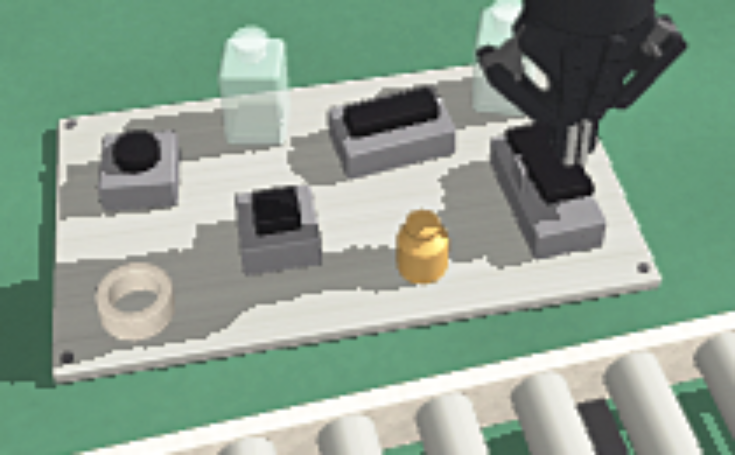

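View pics/p1w.png

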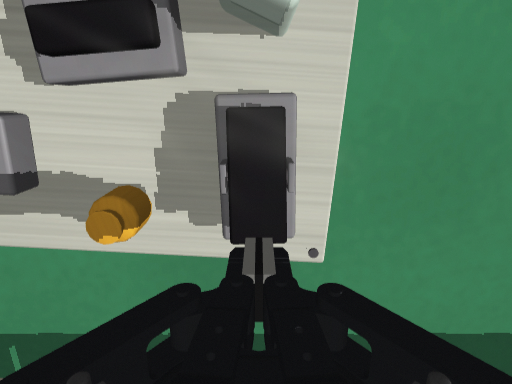

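```bash
python3 - <<'E'
from h import *
r=vision.read_camera('wrist');o=get_obs();print(o['time_s'],o['position'],o['wrist_force'])
for x in (.635,.646,.657): print('tip',x,proj(r,[x,.0435,.05]).round(1))
xp,zp=.6148,.050
for t in (.2,.1,0,-.1,-.2):
    for rr in(-40,40): print(t,rr,proj(r,[xp+rr/1e3*np.cos(t)-.008*np.sin(t),.0435,zp+.008*np.cos(t)+rr/1e3*np.sin(t)]).round(1))
E
```

```text
11.4917 [0.64601904 0.04348784 0.06702769] [-1.31332593  0.18439423 -0.05594222]
tip 0.635 [259.3 208. ]
tip 0.646 [259.3 224.5]
tip 0.657 [259.2 240.5]
0.2 -40 [259.4 105. ]
0.2 40 [259.3 245.1]
0.1 -40 [259.4 105.5]
0.1 40 [259.3 244.3]
0 -40 [259.4 106.8]
0 40 [259.3 242.9]
-0.1 -40 [259.4 108.9]
-0.1 40 [259.3 241. ]
-0.2 -40 [259.5 111.9]
-0.2 40 [259.2 238.4]
```

```bash
python3 - <<'E'
from h import *
r=vision.read_camera('scene');T=pickle.load(open('d0.pkl','rb'))
def c(r):return cv2.resize(r['frame'][195:265,270:350,::-1],None,fx=5,fy=5,interpolation=cv2.INTER_CUBIC)
cv2.imwrite('pics/cmp.png',np.hstack([c(T['scene']),c(r)]))
for x in (.635,.646,.657):
  for z in (.05,.06,.07): print('tip',x,z,((proj(r,[x,.0435,z])-[270,195])*5).round(0))
xp,zp=.6148,.050
for t in (.2,-.2):
    for rr in(-40,30,40): print(t,rr,((proj(r,[xp+rr/1e3*np.cos(t)-.008*np.sin(t),.0435,zp+.008*np.cos(t)+rr/1e3*np.sin(t)])-[270,195])*5).round(1))
E
```

```text
tip 0.635 0.05 [148. 188.]
tip 0.635 0.06 [150. 173.]
tip 0.635 0.07 [151. 158.]
tip 0.646 0.05 [156. 205.]
tip 0.646 0.06 [158. 190.]
tip 0.646 0.07 [160. 175.]
tip 0.657 0.05 [164. 223.]
tip 0.657 0.06 [166. 208.]
tip 0.657 0.07 [168. 192.]
0.2 -40 [105.6  99.3]
0.2 30 [156.  179.3]
0.2 40 [163.8 191.7]
-0.2 -40 [109.7  79.9]
-0.2 30 [156.3 202.3]
-0.2 40 [163.4 220.9]
```

View pics/cmp.png

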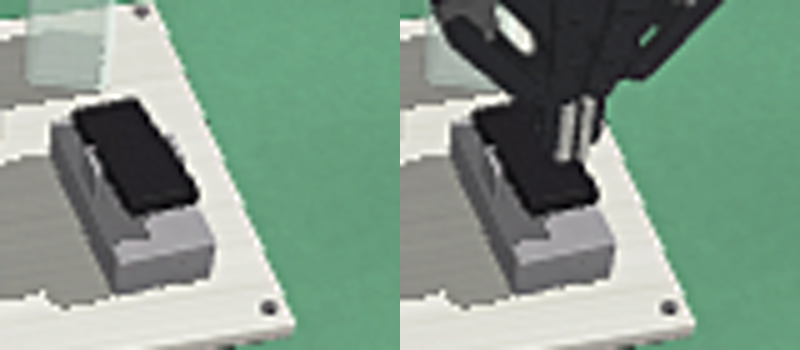

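```bash
python3 - <<'E'
from h import *
w=vision.read_camera('wrist');s=vision.read_camera('scene')
f=w['frame'][190:330,170:350,::-1]; cv2.imwrite('pics/tipw.png',cv2.resize(f,None,fx=4,fy=4,interpolation=cv2.INTER_CUBIC))
f=s['frame'][170:250,270:350,::-1]; cv2.imwrite('pics/tips.png',cv2.resize(np.clip(f.astype(float)*2.5,0,255).astype('uint8'),None,fx=7,fy=7,interpolation=cv2.INTER_CUBIC))
print(tri([(w,259,238),(s,304.4,227.4)]), get_obs()['position'], get_obs()['gripper_width'])
E
```

```text
(array([0.64431859, 0.04621758, 0.07572793]), [5.660064178767782, 1.3874380351452753]) [0.64600423 0.0435068  0.06701207] 9.387756391683842e-05
```

View pics/tipw.png

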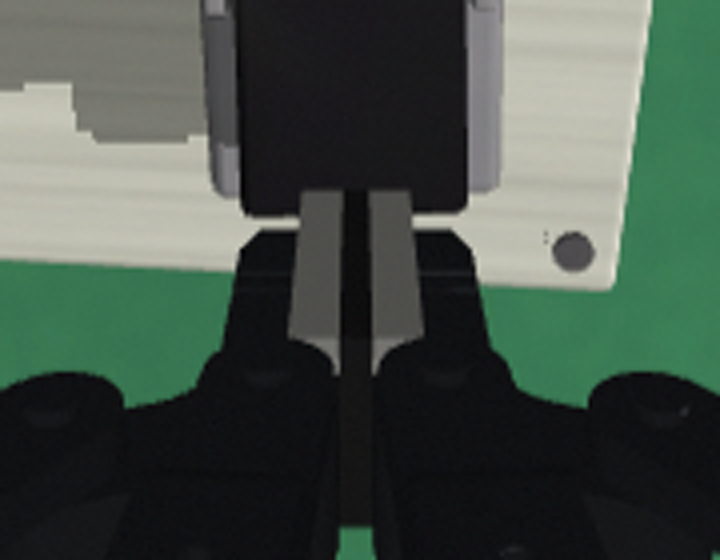

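View pics/tips.png

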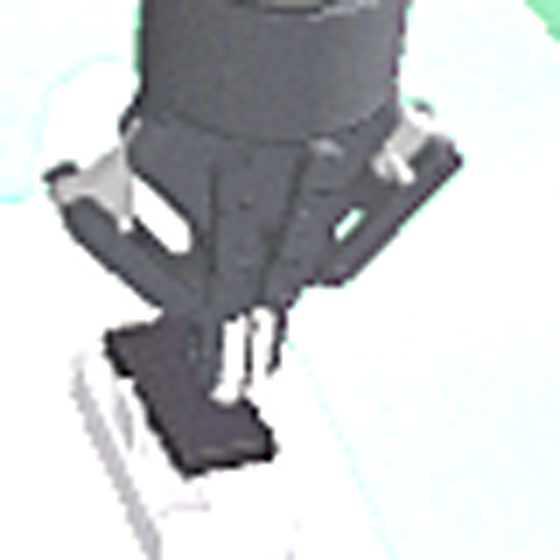

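```bash
python3 - <<'E'
from h import *
press(.646,.0435,.042,.018,6,.002)
r=vision.read_camera('scene')
cv2.imwrite('pics/p2.png',cv2.resize(np.clip(r['frame'][170:260,260:350,::-1].astype(float)*2,0,255).astype('uint8'),None,fx=6,fy=6,interpolation=cv2.INTER_CUBIC))
E
```

```text
[(40.0, np.float64(39.9), np.float64(-0.7)), (38.0, np.float64(37.9), np.float64(-0.5)), (36.0, np.float64(35.8), np.float64(-0.5)), (34.0, np.float64(33.8), np.float64(-0.1)), (32.0, np.float64(31.8), np.float64(-0.3)), (30.0, np.float64(29.8), np.float64(0.4)), (28.0, np.float64(27.8), np.float64(-0.7)), (26.0, np.float64(26.0), np.float64(-0.5)), (24.0, np.float64(24.0), np.float64(0.2)), (22.0, np.float64(21.9), np.float64(0.7)), (20.0, np.float64(19.8), np.float64(-0.5)), (18.0, np.float64(17.9), np.float64(1.2))]
14.8917 [0.64592725 0.04348281 0.03486758]
```

View pics/p2.png

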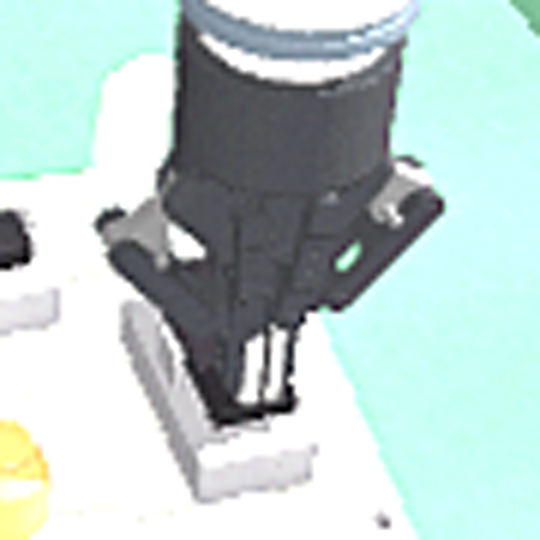

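```bash
python3 - <<'E'
from h import *
press(.646,.0435,.018,-.002,10,.0015)
r=vision.read_camera('scene')
cv2.imwrite('pics/p3.png',cv2.resize(np.clip(r['frame'][170:260,260:350,::-1].astype(float)*2,0,255).astype('uint8'),None,fx=6,fy=6,interpolation=cv2.INTER_CUBIC))
r=vision.read_camera('wrist');cv2.imwrite('pics/p3w.png',r['frame'][:,:,::-1])
E
```

```text
[(16.5, np.float64(16.5), np.float64(1.4)), (15.0, np.float64(15.1), np.float64(1.9)), (13.5, np.float64(14.2), np.float64(7.8)), (12.0, np.float64(13.9), np.float64(19.8))]
16.1917 [0.64659761 0.04351893 0.03090303]
```

View pics/p3.png

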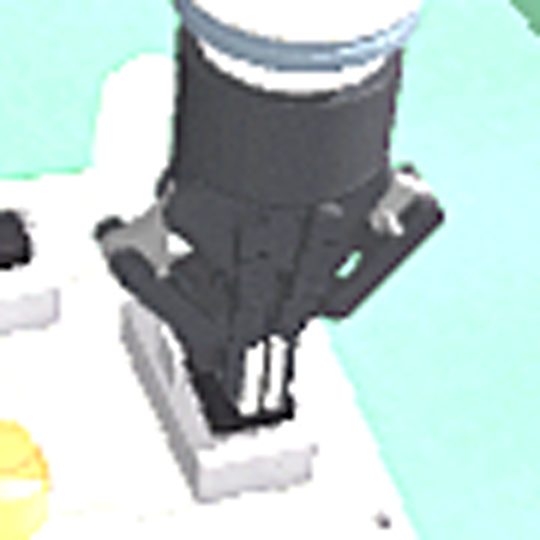

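View pics/p3w.png

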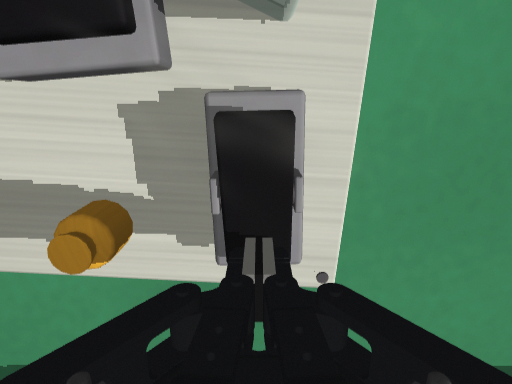

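```bash
cat >> h.py <<'E'
def press2(x,y,z0,zmin,F,qq,step=.001):
    bot.servo_line([x,y,z0],qq,velocity=.12)
    f0=get_obs()['wrist_force'][2]; z=z0; hist=[]
    while z-step>=zmin-1e-9:
        z-=step; bot.servo_line([x,y,z],qq,velocity=.03)
        o=get_obs(); f=o['wrist_force'][2]-f0; hist.append((round(z*1e3,1),float(round(o['position'][2]*1e3,1)),float(round(f,1))))
        if f>F: break
    print(hist); print(o['time_s'],o['position'])
qa=R.from_matrix(np.array([[0,-1,0],[0,0,-1],[1,0,0]],float).T).as_quat().copy()
E
python3 - <<'E'
from h import *
# columns tool x,y,z : x=-Y, y=-Z, z=x*y = (-Y)x(-Z)=X
for s in (-1,1):
    M=np.array([[0,0,-s],[s,0,0],[0,-1,0]],float); print(s,np.linalg.det(M))
    Q=R.from_matrix(M).as_quat()
    for p in ([.526,-.2225,.03],[.533,-.0458,.03]): j=kinematics.solve_ik(p,Q); print(None if j is None else np.round(j,2))
print(np.round(get_obs()['joint_pos'],2))
bot.servo_line([.646,.0435,.15],q,velocity=.2)
r=vision.read_camera('wrist');cv2.imwrite('pics/p4w.png',r['frame'][:,:,::-1])
print(get_obs()['time_s'])
E
```

```text
-1 1.0
[-0.4   0.5   1.88 -0.    0.76 -0.4 ]
[-0.09  0.46  1.96 -0.    0.72 -0.09]
1 1.0
[-0.4   0.5   1.88 -0.    0.76  2.74]
None
[ 0.06  0.59  1.7  -0.    0.85 -1.51]
17.1
```

View pics/p4w.png

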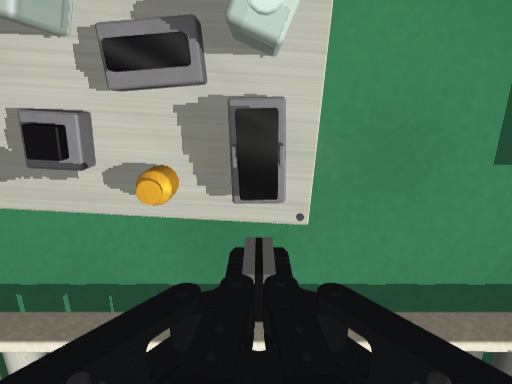

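The rocker has tipped over: its near end at row 108 is now wider than its far end at row 200. Next is the round key, with the jaws turned along x to stay clear of the flask.

```bash
python3 - <<'E'
from h import *
s=-1; Q=R.from_matrix(np.array([[0,0,-s],[s,0,0],[0,-1,0]],float)).as_quat()
bot.reach([.526,-.2225,.15],Q)
print(get_obs()['time_s'],get_obs()['position'])
bot.servo_line([.526,-.2225,.045],Q,velocity=.15)
r=vision.read_camera('scene')
cv2.imwrite('pics/p5.png',cv2.resize(r['frame'][160:290,140:350,::-1],None,fx=3.5,fy=3.5,interpolation=cv2.INTER_CUBIC))
r=vision.read_camera('wrist');cv2.imwrite('pics/p5w.png',r['frame'][:,:,::-1])
E
```

```text
18.225 [ 0.52615698 -0.2219996   0.14948809]
```

View pics/p5.png

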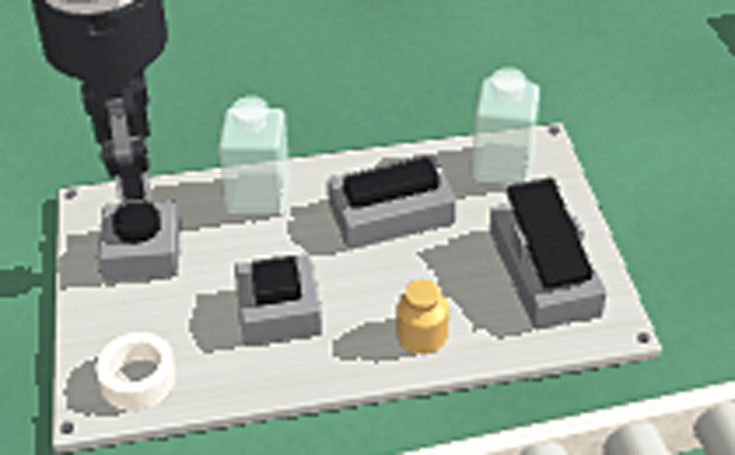

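View pics/p5w.png

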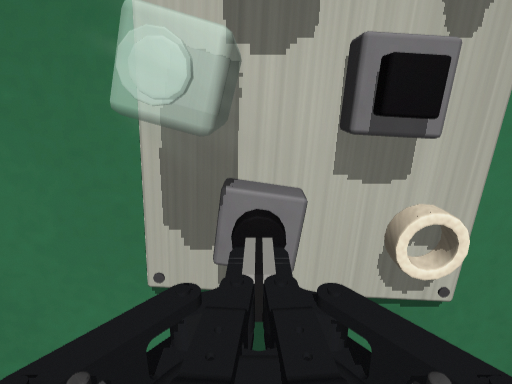

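```bash
python3 - <<'E'
from h import *
s=-1; Q=R.from_matrix(np.array([[0,0,-s],[s,0,0],[0,-1,0]],float)).as_quat()
press2(.526,-.2225,.036,.008,16,Q,.0015)
bot.dwell(.3); print(get_obs()['position'],get_obs()['wrist_force'])
bot.servo_line([.526,-.2225,.15],Q,velocity=.2)
r=vision.read_camera('scene')
cv2.imwrite('pics/p6.png',cv2.resize(r['frame'][160:290,140:350,::-1],None,fx=3.5,fy=3.5,interpolation=cv2.INTER_CUBIC))
print(get_obs()['time_s'])
E
```

```text
[(34.5, 34.6, 0.3), (33.0, 32.9, 0.3), (31.5, 31.4, -0.3), (30.0, 29.9, -0.7), (28.5, 28.4, -0.2), (27.0, 27.0, 0.3), (25.5, 25.4, 0.0), (24.0, 23.9, -0.1), (22.5, 22.3, -0.1), (21.0, 21.1, 4.1), (19.5, 20.8, 19.2)]
22.175 [ 0.52607336 -0.22250964  0.02075289]
[ 0.52606803 -0.22249429  0.02077516] [-5.75066179  1.54760516 19.18516358]
23.325
```

View pics/p6.png

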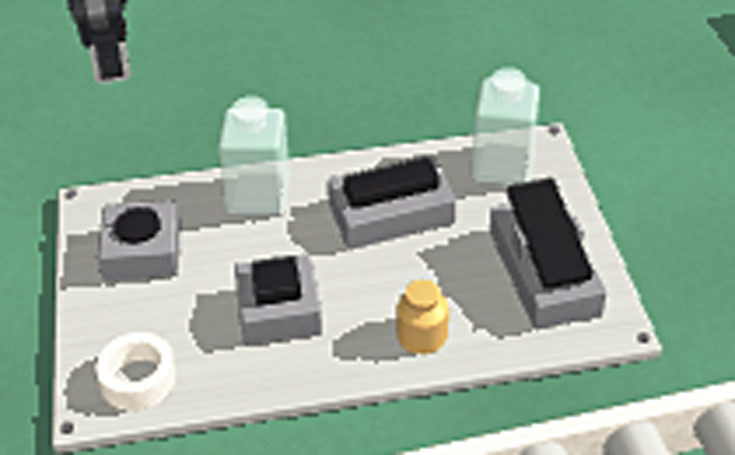

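The round key is in: the stop at TCP 20.8 mm matches the expected 43 mm tip height, and the disc now sits flatter. Now the bar.

```bash
python3 - <<'E'
from h import *
s=-1; Q=R.from_matrix(np.array([[0,0,-s],[s,0,0],[0,-1,0]],float)).as_quat()
bot.servo_line([.533,-.046,.15],Q,velocity=.2)
press2(.533,-.046,.036,.012,18,Q,.0015)
bot.dwell(.3); o=get_obs();print(o['position'],o['wrist_force'])
r=vision.read_camera('scene')
cv2.imwrite('pics/p7.png',cv2.resize(r['frame'][160:290,140:350,::-1],None,fx=3.5,fy=3.5,interpolation=cv2.INTER_CUBIC))
print(get_obs()['time_s'])
E
```

```text
[(34.5, 34.9, -1.0), (33.0, 33.0, -1.2), (31.5, 31.4, -1.1), (30.0, 29.9, -0.4), (28.5, 28.4, -0.1), (27.0, 27.1, 1.7), (25.5, 25.6, 2.2), (24.0, 24.0, 3.1), (22.5, 22.5, 4.5), (21.0, 21.2, 5.3), (19.5, 20.9, 22.5)]
28.2083 [ 0.53326183 -0.04600732  0.02091831]
[ 0.53320815 -0.0460123   0.02089645] [-5.07281341  0.77515924 23.15994826]
28.5583
```

View pics/p7.png

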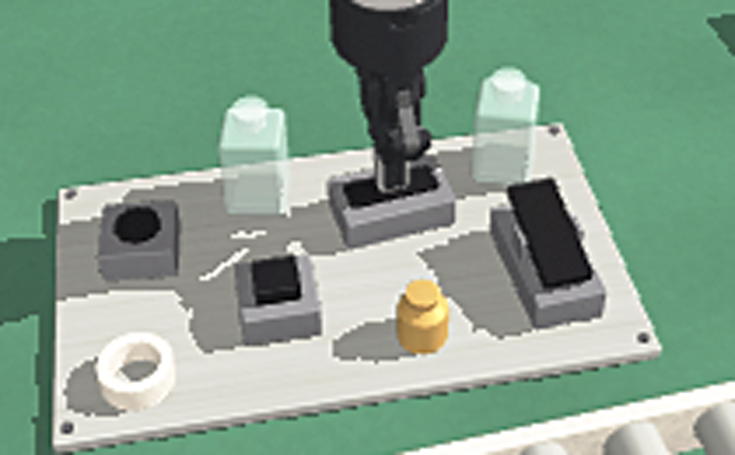

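The bar is down on its stop and held at 23 N. Its force rose from about 2 to 5 N as the spring should, then jumped at the stop. Nothing else has moved.

```bash
python3 -c "
from workcell import hand_in,get_obs
print(hand_in()); o=get_obs(); print(o['time_s'],o['wrist_force'],o['position'])"
```

```text
the job is handed in; nothing more can be done
None
the job is handed in; nothing more can be done
```

I pressed the rocker over, then the round key in, then the bar key down. I handed the job in at about 28.6 s with the bar key still held; no verdict is reported.

- **Rocker:** it went onto its hard stop at about 20 N. Later wrist and scene pictures show the far end down.
- **Round key:** it hit its stop at about 19 N. The stop height matched a fully pressed key, and the key stayed in after I lifted off.
- **Bar key:** the force rose from about 2 to 5 N over roughly 6 mm, as its spring should, then jumped to 23 N on the stop. It was still 23 N at the last reading.
- **Everything else:** in the last picture the square key is up, and the two flasks, small tape roll and weight on the panel stand where they were. That crop doesn't show `flask_c` or the big tape roll; the arm was never near them after the start.

**Disagreed with the text:** the closed fingertips were not 17 mm ahead of the reported TCP but about 22 mm behind it, judged from the pictures and from where each key made contact. My first press on the rocker therefore stopped short without touching it. From then on I pressed until I felt contact and the hard stop. The key heights I measured also came out 2–6 mm below the stated values.

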